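# Shut the tube clamp and bolt it

### The arm

A 7-joint arm with a two-finger parallel gripper is mounted at the origin on the work surface. World frame = base frame: x ahead of the robot, y to its left, z up, the work surface at z = 0. Lengths are in m, angles in degrees, forces in N, time in s.
With the tool pointing down it reaches from about 0.425 to 0.95 m from the base axis. Payload 16.7 kg.
Tool frame: the origin (TCP) lies at the very end of the fingers, on their centre line; the grasp point (between the pads) lies 19 mm behind it; z points along the fingers, y is the line along which they close (so a half turn about z gives the same grasp; the last joint's range is limited). The gripper opens to 94 mm and grips with 3 to 60 N. Pads are 16 mm wide; open, the fingers measure 119 mm over their backs; the gripper's body (75 mm by 177 mm) begins 78 mm behind the grasp point.
Start: joints at [-80.93, 24.414, 4.234, 92.017, -1.954, 63.644, -3.845], TCP at [0.205, 0.643, 0.205] pointing down, gripper open.
Joint ranges: [-163.25, 163.25], [-28.42, 122.38], [-70.27, 78.77], [12.13, 141.07], [-58.53, 238.53], [9.26, 117.41], [-156.51, 156.51]. Speed limits (degrees/s): [108.29, 108.29, 136.94, 136.94, 172.46, 172.46, 172.46].

### API

Orientations are given as a 3x3 rotation matrix whose columns are the frame's x, y, z axes.
In Python, from rig import telemetry, optics, order, finder gives the robot as it stands.
- The arm moves only by the tool drive_tool, never from a script. Its argument "increments" is a list of rows, each a list of 7 numbers: the turn, a rotation vector about the tool's x, y, z in rad, then the shift along the tool's x, y, z in m, then the closure, from -1 (fully open) to 1 (shut). A call has 1 to 20 rows; each row is the pose to reach, as a shift and turn from the pose commanded when the call began, along the tool's axes at that moment; what a row does not reach only later rows make up. A row lasts 1/12 s, in which the tool goes at most 41.7 mm and 7.16 degrees, less where a joint would pass 70% of its speed; a pose out of reach is approached as far as the arm can. A call with a gripper value outside its range is refused whole. The fingers move at their own pace and stop on an object; "grip_force" is the grip in N (left out, the last holds). Time passes only in rows, so rows that repeat a pose let the fingers close. It gives the time, the measured TCP pose, the force, the opening and the grip force at its end, in the units of the state.
- telemetry.observe(): the state, without advancing time (a new reading comes with each control period).
- optics.snapshot(name): name is "scene" or "top" or "wrist"; returns the picture (480x640x3 uint8, blue, green, red); there is no depth.
- optics.calibration(name): a dict with "K" (3x3 intrinsics, pixels), "k1" (the pictures are not rectified: a ray, as slopes to the right and down, at radius r is drawn at 1 + k1 r^2 times it, then the intrinsics apply), "rvec" (rotation vector, rad) and "tvec" (3), from world to camera coordinates, as OpenCV has them. Camera axes: x right, y down, z forward; pixel columns grow to the right and rows downward; lengths in m; the calibration is good to about 2 mm. A picture is of the moment at which its call begins: read the wrist's pose just before it. calibration takes no time and is no camera call; for the wrist camera it gives the pose at the moment of the call.
- order.sign_off(): hands the job in; it is judged then, once.
Trained networks look in the newest picture that a camera, given by its name, has taken for a name from the list of things; names that differ only in an ending like _2 or _b are one class to them, and where a whole thing is asked for, a point or a joint stands for the part that bears it (a point fixed in the world has none). Each returns a list of dicts, best first, with "score" (0 to 1); they miss things now and then, are a little off and sometimes report something else, mostly with a low value. They report only what shows in the picture. A call takes as long as a camera call. They do not tell look-alikes from the thing itself.
- finder.search_frame(camera, target): "centre" ([x, y, z] in m, in world coordinates, good to about 4 mm: the middle of the surface that is visible of it).
The state is a dict: "time_s": time; "qpos": joint angles; "joint_vel": joint speeds; "tau": joint torques, N m; "eef_pos": TCP position; "tcp_rot": TCP orientation; "ft_force": force on the tool from outside, world axes, zero at the start; "ft_torque": the same for the moment, N m; "width": opening from 0.0 (shut) to 1.0 (fully open); "grip_force": force on a finger pad.
Only numpy, scipy, OpenCV 4.12 (cv2) and the standard library are available. Lean on these libraries where they do the work, as an engineer would, in place of code of your own. Each camera call takes 0.05 s, during which the arm holds its last target. There are 200 camera calls.

### The job

Clamp the steel tube: swing the upper half of the hinged clamp down over it, press it flush onto the lower half against the springy rubber strip, and slide the bolt fully home through its keeper so that the clamp stays shut by itself. Leave the tube lying in the clamp about where it is, and do not disturb the other things on the table.

Things in the scene. Friction and masses are not known exactly. Their poses are not given: they have to be found in the camera images.
- clamp: Grey cast tube clamp bolted to the table. Origin: its centre at table height; z up, y along the tube, x across it to the hinge side (away from the robot at yaw 0). Base plate 200 (x) x 220 (y) x 12 mm. Lower half: block x -85 to +72, y -60 to +60 mm, top (parting face) 55 mm up, with a half-round trough along y at x = 0 for the tube. All offsets below are in this frame.
- lid (a joint): Hinge angle of the upper clamp half (rad): 0 = shut flush on the lower half, grows as it opens, 1.57 = straight up, stop at 2.0. Stiff hinge: it stays where left. Shut, it has an arch over the tube (outside 42 mm above the parting face) and in front a flat flange 8 mm thick, x -32 to -85, y -60 to +60 mm, carrying the bolt in two guide blocks (y = -53 and +53 mm, tops 80.5 mm up).
- lid_edge (a point): Middle of the upper half's free edge, on the outer face of the flange; 150 mm from the hinge line. When shut: x = -85, y = 0, 63 mm up. Its axes turn with the upper half: z is the outward normal of the outer face, -x points from hinge to edge.
- hinge_line (a point): Middle of the hinge line, which runs along y: x = +65, y = 0, 55 mm up.
- strip (a point): Centre of the top of the black rubber strip (12 x 90 mm along y) in the lower half's parting face at x = -42 mm. It stands 9 mm proud and props the upper half about 11 mm too high at the bolt (0.09 rad). It springs the half up again unless about 15 N down is kept on it near the bolt handle, until the bolt is in the keeper.
- bolt (a joint): How far the bolt is slid towards the keeper, along +y (m): 0 = drawn fully back, 0.045 = fully home.
- bolt_grip (a point): Centre of the top of the bolt's upright steel handle, a paddle 12 (y) x 24 (x) mm standing 42 mm out of the round bolt (10 mm diameter), which lies along y on the flange, 20 mm from its free edge. When shut: handle top 116 mm up at x = -65, y = -25 mm plus the bolt's travel; bolt axis 69 mm up. The bolt's rounded nose is 83 mm ahead (+y) of the handle's centre.
- keeper_mouth (a point): Centre of the opening of the keeper, on the side facing the bolt: x = -65, y = +78, 69 mm up. The keeper is a steel staple on the base plate, 40 (x) x 14 (y) mm, 86 mm high. The bolt enters along +y, under the top bar (underside 75.5 mm up, 1.5 mm play).
- tube: Dark steel tube, 48 mm in diameter, 200 mm long, loose in the trough of the lower half; origin at its centre (55 mm up), y along its axis.
- wrench: Bystander: open-ended steel wrench, 180 mm long, lying; origin under its centre.
- hammer: Bystander: hammer, 260 mm long, lying; origin under its centre.
- square: Bystander: steel fitter's square lying flat, 100 by 130 mm, 20 mm high; origin under its centre.
- spray_can: Bystander: grey spray can, 60 mm in diameter, 170 mm tall, standing; origin under its centre.
- collar: Bystander: steel ring, 70 mm in diameter, 30 mm high; origin under its centre.
- offcut: Bystander: flat dark steel offcut, 50 x 120 x 10 mm; origin under its centre.
- cup_brush: Bystander: brass cup brush, 76 mm in diameter, 50 mm high; origin under its centre.
Things that resemble listed ones, but are neither listed nor needed, are in the scene too. Leave any red look-alike of the tube alone.

How it is judged (in metres and radians):
On the way:
1. the upper half is swung down onto the rubber strip (opened less than 0.15 rad) with the bolt still drawn (less than 20 mm out) (value of joint lid below 0.15 rad and value of joint bolt below 0.02 m), for 0.2 s.
At the end, for the whole second after the job is handed in: The upper half is flush on the lower half (hinge angle under 0.035 rad), the bolt is home in the keeper (slid more than 38 mm of its 45 mm), and the tube is at rest in the trough, within 40 mm of centred along its length (value of joint lid below 0.035 rad and value of joint bolt above 0.038 m and y of tube in the frame of clamp between -0.04 and 0.04 m and x of tube in the frame of clamp between -0.01 and 0.01 m and z of tube in the frame of clamp below 0.065 m and linear speed of tube below 0.02 m/s); the robot touches nothing.
It fails at once if a bystander is moved more than 40 mm (distance of any of wrench, hammer, square, spray_can, collar, offcut, cup_brush from where it was at the start of the episode above 0.04 m).
It also fails if it takes over 56 s, if anything falls off the work surface, if the arm or the gripper's body presses on something with over 40 N, if the wrist force passes 120 N, or if a joint passes its speed limit or range.

## Working session

There is one attempt and no reset: what is moved stays moved. The work goes in short steps, Python scripts to look and compute and a tool call to move; the robot and the scene stay as the last step left them, time stands still between calls to the robot, and variables do not carry over. Pictures are saved under pics/ and viewed, at most 12 in all, crops included, and the job is handed in when it is done.

Besides the shell and the picture viewer there is one more tool, called by a JSON object that holds its "op" and its "data", one argument or row to a line. drive_tool: Moves the arm, as the interface text tells. Its arguments: {"type":"object","properties":{"increments":{"type":"array","items":{"type":"array","items":{"type":"number"}}},"grip_force":{"type":"number"}},"required":["increments"]}

```bash
mkdir -p pics
cat > h.py <<'E'
import numpy as np, cv2
from rig import telemetry, optics, order, finder
def cal(n):
    c=optics.calibration(n); R=cv2.Rodrigues(np.array(c["rvec"],float))[0]; return np.array(c["K"]),c["k1"],R,np.array(c["tvec"],float).ravel()
def proj(n,P,c=None):
    K,k1,R,t=c or cal(n); p=R@np.array(P,float)+t; s=p[:2]/p[2]; s=s*(1+k1*(s@s)); return K[:2,:2]@s+K[:2,2]
def ray(n,uv,c=None):
    K,k1,R,t=c or cal(n); d=np.linalg.solve(K[:2,:2],np.array(uv,float)-K[:2,2]); s=d.copy()
    for _ in range(20): s=d/(1+k1*(s@s))
    v=R.T@np.append(s,1); return -R.T@t, v/np.linalg.norm(v)
def tri(rays):
    A=0;b=0
    for o,v in rays:
        M=np.eye(3)-np.outer(v,v);A=A+M;b=b+M@o
    return np.linalg.solve(A,b)
def onz(n,uv,z,c=None):
    o,v=ray(n,uv,c); return o+v*(z-o[2])/v[2]
E
python3 - <<'E'
from h import *
np.set_printoptions(precision=4,suppress=True)
s=telemetry.observe();print(s["time_s"],s["eef_pos"],s["tcp_rot"],s["width"])
for n in("scene","top"):
    cv2.imwrite(f"pics/{n}0.png",optics.snapshot(n))
    for t in("clamp","lid","lid_edge","hinge_line","strip","bolt_grip","keeper_mouth","tube","spray_can"):
        print(n,t,[(np.round(d["centre"],3).tolist(),round(d["score"],2)) for d in finder.search_frame(n,t)[:3]])
E
```

```text
0.0 [0.2044 0.6429 0.2048] [[-0.953   0.303  -0.0003]
 [ 0.303   0.953  -0.0012]
 [-0.0001 -0.0013 -1.    ]] 0.9975650870177535
scene clamp [([0.532, -0.127, 0.061], 0.59)]
scene lid [([0.599, -0.114, 0.175], 0.93)]
scene lid_edge [([0.592, -0.119, 0.177], 0.62)]
scene hinge_line [([0.53, -0.126, 0.055], 0.82), ([0.405, 0.086, 0.024], 0.45)]
scene strip [([0.452, -0.108, 0.061], 0.48)]
scene bolt_grip [([0.605, -0.114, 0.186], 0.75), ([0.697, -0.299, 0.17], 0.23)]
scene keeper_mouth [([0.533, -0.128, 0.055], 0.93), ([0.497, -0.312, 0.01], 0.45)]
scene tube [([0.168, -0.31, 0.039], 0.94), ([0.501, -0.104, 0.075], 0.92), ([0.461, -0.52, 0.044], 0.78)]
scene spray_can [([0.698, -0.3, 0.171], 0.93)]
top clamp [([0.524, -0.088, 0.051], 0.92)]
top lid [([0.575, -0.098, 0.153], 0.82)]
top lid_edge [([0.576, -0.094, 0.159], 0.88)]
top hinge_line [([0.523, -0.086, 0.053], 0.97)]
top strip [([0.45, -0.1, 0.068], 0.46), ([0.672, -0.047, 0.016], 0.31)]
top bolt_grip [([0.613, -0.11, 0.19], 0.62)]
top keeper_mouth [([0.523, -0.095, 0.055], 0.6)]
top tube [([0.454, -0.506, 0.045], 0.76), ([0.358, -0.294, 0.012], 0.71), ([0.164, -0.304, 0.044], 0.69)]
top spray_can [([0.679, -0.274, 0.153], 0.58), ([0.574, -0.094, 0.158], 0.56)]
```

View pics/scene0.png

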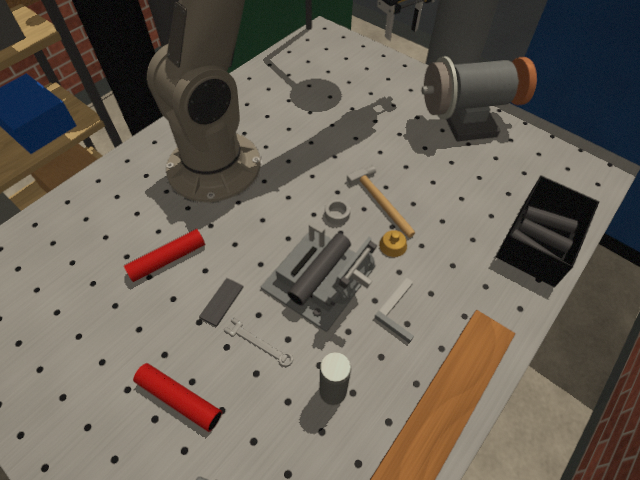

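View pics/top0.png

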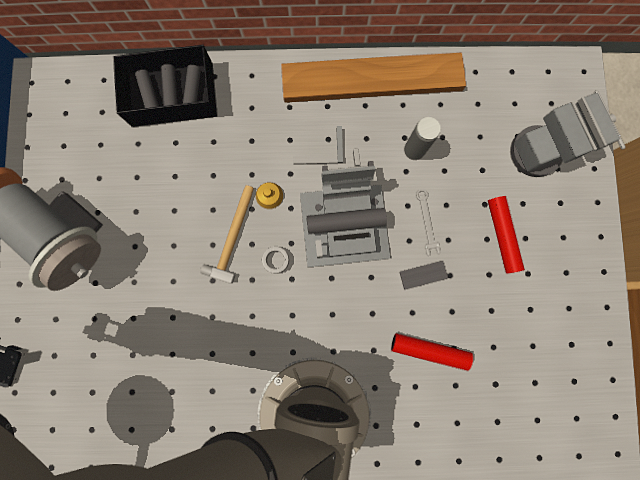

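Scene: the clamp's at scene px (320,275) and top px (345,220), with its dark tube at (318,268) / (346,221), lid upright at (355,270) / (348,172). The look-alikes are red tubes at top px (433,350) and (506,235), and dark pipes in the box at (167,87). The tube in the clamp is the right one. Next is a close crop for the pose.

Run:
```python
import cv2,numpy as np
a=cv2.imread("pics/top0.png")[125:275,290:400]; b=cv2.imread("pics/scene0.png")[215:335,255:385]
a=cv2.resize(a,None,fx=4,fy=4,interpolation=cv2.INTER_CUBIC)[:600]; cv2.imwrite("pics/a.png",a)
b=cv2.resize(b,None,fx=5,fy=5,interpolation=cv2.INTER_CUBIC); cv2.imwrite("pics/b.png",b)
```

```text
(no output)
```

View pics/a.png

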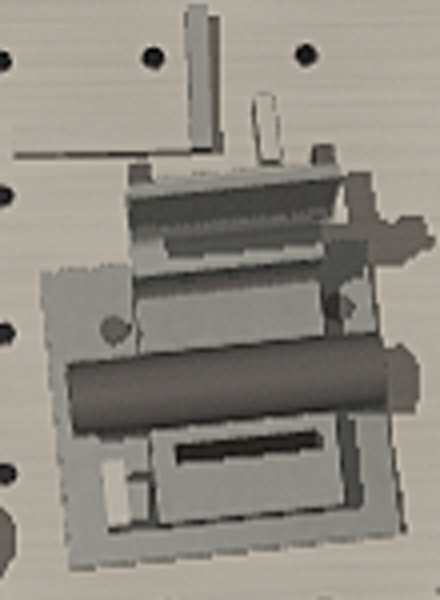

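View pics/b.png

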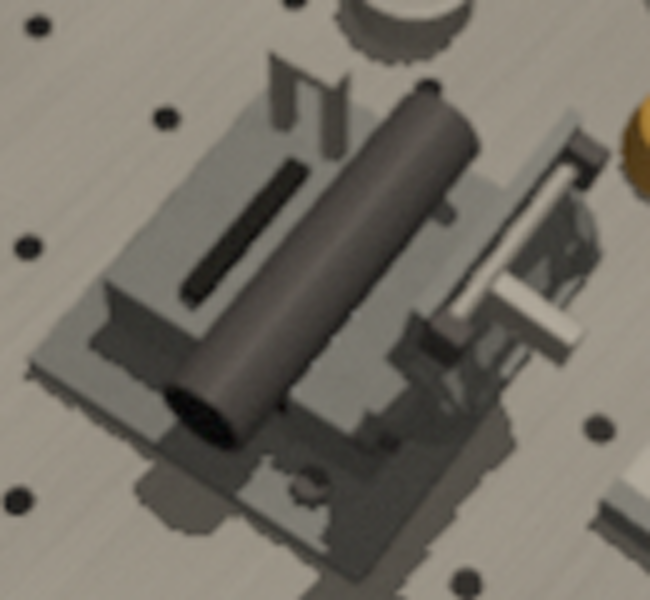

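```bash
cat > fit.py <<'E'
from h import *
from scipy.optimize import least_squares
np.set_printoptions(precision=4,suppress=True)
C={n:cal(n) for n in("top","scene")}
T=lambda u,v:np.array([290+u/4-.4,125+v/4-.4]); S=lambda u,v:np.array([255+u/5-.4,215+v/5-.4])
F=[("top",T(73,568),(-100,110,12)),("top",T(402,533),(-100,-110,12)),("top",T(42,270),(100,110,12)),
("top",T(157,524),(-85,60,55)),("top",T(345,505),(-85,-60,55)),("top",T(178,453),(-42,45,64)),("top",T(320,439),(-42,-45,64)),
("top",T(116,492),(-65,85,86)),("scene",S(33,368),(-100,-110,12)),("scene",S(358,578),(100,-110,12)),("scene",S(108,285),(-85,-60,55)),
("scene",S(192,298),(-42,-45,64)),("scene",S(298,165),(-42,45,64)),("scene",S(308,62),(-65,85,86))]
L=[("top",T(128,195),(-85,60,59)),("top",T(338,178),(-85,-60,59)),("scene",S(577,115),(-85,60,59)),("scene",S(422,312),(-85,-60,59))]
B=[("top",T(263,97)),("scene",S(570,345))]
def W(p,q):
    c,s=np.cos(p[2]),np.sin(p[2]);q=np.array(q)/1e3
    return np.array([p[0]+c*q[0]-s*q[1],p[1]+s*q[0]+c*q[1],q[2]])
def lid(th,q):
    x,z=q[0]-65,q[2]-55;c,s=np.cos(th),np.sin(th)
    return (65+c*x+s*z,q[1],55-s*x+c*z)
if __name__=="__main__":
    f=lambda p:np.concatenate([proj(n,W(p,q),C[n])-uv for n,uv,q in F])
    r=least_squares(f,[.52,-.09,.1],loss="soft_l1");p=r.x;print("pose",p,np.degrees(p[2]));print(f(p).reshape(-1,2).round(1).tolist())
    g=lambda a:np.concatenate([proj(n,W(p,lid(a[0],q)),C[n])-uv for n,uv,q in L])
    r=least_squares(g,[1.5]);print("lid",r.x,g(r.x).reshape(-1,2).round(1).tolist());th=r.x[0]
    h=lambda a:np.concatenate([proj(n,W(p,lid(th,(-65,-25+a[0]*1e3,116))),C[n])-uv for n,uv in B])
    r=least_squares(h,[0.]);print("bolt",r.x,h(r.x).reshape(-1,2).round(1).tolist())
    for nm,q in(("edge",(-85,0,63)),("grip",(-65,-25+r.x[0]*1e3,116))):print(nm,W(p,lid(th,q)))
    print("handle tri",tri([ray(n,uv,C[n]) for n,uv in B]))
    print("keeper tri",tri([ray(*F[7][:2],C["top"]),ray(*F[13][:2],C["scene"])]), W(p,F[7][2]))
E
python3 fit.py
```

```text
pose [ 0.4951 -0.0991  0.0929] 5.320081913312894
[[2.4, -1.4], [3.2, -2.3], [1.8, -1.1], [-0.0, 0.5], [-0.1, -0.2], [-1.3, 0.4], [-1.5, -0.1], [-0.5, 0.6], [-2.2, 1.5], [0.5, 3.6], [-1.2, -2.2], [-0.1, -2.3], [0.5, -1.7], [0.1, -1.5]]
lid [1.7268] [[-0.6, -0.1], [-0.5, -1.8], [0.1, -2.2], [0.2, -1.1]]
bolt [-0.0022] [[-0.0, 1.4], [0.4, 0.5]]
edge [ 0.5909 -0.0902  0.2019]
grip [ 0.6425 -0.1127  0.1739]
handle tri [ 0.6432 -0.1134  0.1787]
keeper tri [ 0.4241 -0.0221  0.0828] [ 0.4225 -0.0205  0.086 ]
```

{"op": "drive_tool", "data": {
  "increments": [
    [0,0,0,0,0,-0.2,-1],
    [0,0,0,0,0,-0.2,-1],
    [0,0,0,0,0,-0.2,-1],
    [0,0,0,0,0,-0.2,-1],
    [0,0,0,0,0,-0.2,1],
    [0,0,-0.4,-0.6,-0.579,-0.2,1],
    [0,0,-0.4,-0.6,-0.579,-0.2,1],
    [0,0,-0.4,-0.6,-0.579,-0.2,1],
    [0,0,-0.4,-0.6,-0.579,-0.2,1],
    [0,0,-0.4,-0.6,-0.579,-0.2,1],
    [0,0,-0.4,-0.6,-0.579,-0.2,1],
    [0,0,-0.4,-0.6,-0.579,-0.2,1],
    [0,0,-0.4,-0.6,-0.579,-0.2,1],
    [0,0,-0.4,-0.6,-0.579,-0.2,1],
    [0,0,-0.4,-0.6,-0.579,-0.2,1],
    [0,0,-0.4,-0.6,-0.579,-0.2,1],
    [0,0,-0.4,-0.6,-0.579,-0.2,1],
    [0,0,-0.4,-0.6,-0.579,-0.2,1],
    [0,0,-0.4,-0.6,-0.579,-0.2,1],
    [0,0,-0.4,-0.6,-0.579,-0.2,1]
  ],
  "grip_force": 20
}}

```text
time_s: 2.67
eef_pos: [0.5021, 0.0912, 0.4059]
tcp_rot: [[-0.996, -0.092, 0.001], [-0.092, 0.996, 0.001], [-0.001, 0.001, -1.0]]
ft_force: [0.6, 0.5, 0.4]
width: 0.007
grip_force: 0.0
```

{"op": "drive_tool", "data": {
  "increments": [
    [0,0,0,-0.04,-0.186,0,1],
    [0,0,0,-0.04,-0.186,0,1],
    [0,0,0,-0.04,-0.186,0,1],
    [0,0,0,-0.04,-0.186,0,1],
    [0,0,0,-0.04,-0.186,0,1],
    [0,0,0,-0.04,-0.186,0,1],
    [0,0,0,-0.04,-0.186,0,1]
  ]
}}

```text
time_s: 3.25
eef_pos: [0.5585, -0.0896, 0.4054]
tcp_rot: [[-0.996, -0.089, -0.0], [-0.089, 0.996, -0.001], [0.0, -0.0, -1.0]]
ft_force: [0.6, 0.6, -0.6]
width: 0.006
grip_force: 0.0
```

Run:
```python
from h import *
from fit import *
im=optics.snapshot("wrist");c=cal("wrist");p=[.4951,-.0991,.0929]
cv2.imwrite("pics/w1raw.png",im)
import pickle;pickle.dump(c,open("w1.pkl","wb"))
for q in [(-100,110,12),(-100,-110,12),(100,110,12),(-85,60,55),(-85,-60,55),(-42,45,64),(-42,-45,64),(-65,85,86),(0,100,79),(0,-100,79)]:
    u=proj("wrist",W(p,q),c);cv2.circle(im,tuple(int(v) for v in u),3,(0,0,255),-1)
for q in [(-85,60,63),(-85,-60,63),(-85,60,55),(-65,-27,116)]:
    u=proj("wrist",W(p,lid(1.727,q)),c);cv2.circle(im,tuple(int(v) for v in u),3,(0,255,0),-1)
cv2.imwrite("pics/w1.png",im)
print(-c[2].T@c[3])
```

```text
[ 0.4883 -0.0933  0.5858]
```

View pics/w1.png

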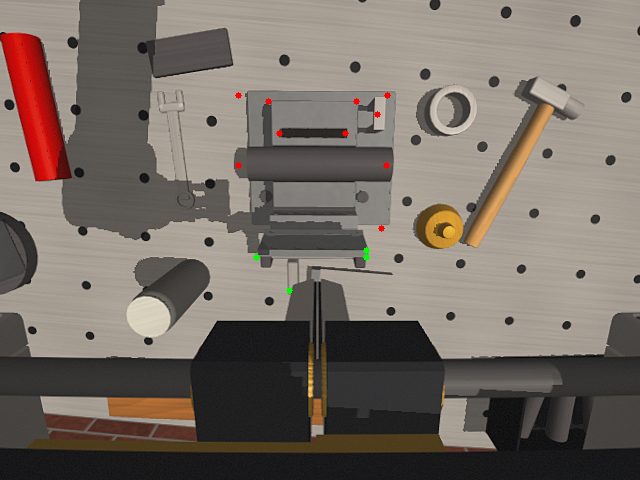

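The wrist view shows the clamp with block corners at (273,101) and (357,101), strip ends at (278,133) and (348,133), and keeper at (379,113). The lid and handle at (292,275) agree with the green marks. The base-plate corners (248,92) and (395,92) sit a few px off the fit, so I'll refit from all three views using only the working parts.

Run:
```python
import fit; from fit import *; import pickle
C["wrist"]=pickle.load(open("w1.pkl","rb"))
Fb=[f for f in F if f[2][2]>20]+[("wrist",(278.5,133),(-42,-45,64)),("wrist",(348,133),(-42,45,64)),("wrist",(379,113),(-65,85,80)),("wrist",(357,101),(-85,60,55))]
Fp=[f for f in F if f[2][2]<20]+[("wrist",(248,92),(-100,-110,12)),("wrist",(395,92),(-100,110,12)),("wrist",(389,224),(100,110,12))]
for G in(Fb,Fp):
    for k in(3,4):
        f=lambda p:np.concatenate([proj(n,W(p,q)+[0,0,p[3] if k>3 else 0],C[n])-uv for n,uv,q in G])
        r=least_squares(f,[.5,-.09,.09,0][:k],loss="soft_l1");print(r.x,r.cost);print(f(r.x).reshape(-1,2).round(1).tolist())
o=np.array(tri([ray(n,np.array(u),C[n]) for n,u in(("wrist",(278.5,133)),("top",F[6][1]),("scene",F[11][1]))])),np.array(tri([ray(n,np.array(u),C[n]) for n,u in(("wrist",(348,133)),("top",F[5][1]),("scene",F[12][1]))]))
print("strip ends",o)
```

```text
[ 0.4947 -0.0994  0.095 ] 12.994317517553673
[[0.2, 0.7], [0.1, -0.1], [-1.1, 0.6], [-1.3, -0.0], [-0.3, 0.9], [-1.4, -2.2], [-0.3, -2.2], [0.3, -1.7], [-0.2, -1.5], [0.9, 0.7], [-3.0, 0.4], [-2.4, 1.3], [-1.1, 0.2]]
[ 0.4945 -0.0991  0.0981 -0.0048] 12.238742695109027
[[0.1, 1.0], [-0.2, 0.1], [-1.2, 1.0], [-1.6, 0.3], [-0.3, 1.3], [-1.2, -1.2], [-0.2, -1.3], [0.2, -0.8], [-0.3, -0.5], [1.4, 0.9], [-3.1, 0.4], [-2.9, 1.4], [-1.4, 0.5]]
[ 0.4893 -0.0894  0.0901] 9.055485509730575
[[-1.3, 0.8], [-0.5, 0.1], [-1.7, 1.0], [-1.2, -2.6], [1.1, -0.9], [-2.7, 0.0], [-0.6, 0.3], [-0.7, 1.9]]
[ 0.4884 -0.0885  0.0901 -0.0071] 7.925722763958191
[[-1.6, 1.3], [-1.2, 0.7], [-1.9, 1.9], [-0.8, -1.7], [1.0, -0.2], [-1.1, 0.3], [-0.9, 0.6], [-0.9, 0.6]]
strip ends (array([ 0.4576, -0.1507,  0.0578]), array([ 0.449 , -0.0587,  0.0592]))
```

{"op": "drive_tool", "data": {
  "increments": [
    [0,0,0,-0.068,0.009,0.0,1],
    [0,0,0,-0.068,0.009,0.04,1],
    [0,0,0,-0.068,0.009,0.08,1],
    [0,0,0,-0.068,0.009,0.12,1],
    [0,0,0,-0.068,0.009,0.16,1],
    [0,0,0,-0.068,0.009,0.2,1],
    [0,0,0,-0.068,0.009,0.24,1],
    [0,0,0,-0.068,0.009,0.24,1],
    [0,0,0,-0.068,0.009,0.24,1]
  ]
}}

```text
time_s: 4.05
eef_pos: [0.6246, -0.0716, 0.165]
tcp_rot: [[-0.996, -0.093, -0.003], [-0.093, 0.996, -0.0], [0.003, 0.0, -1.0]]
ft_force: [0.5, -0.7, 0.9]
width: 0.005
grip_force: 0.0
```

Run:
```python
from fit import *
s=telemetry.observe();p=[.4947,-.0994,.0955]
d=np.array(s["eef_pos"])-[p[0],p[1],0];c,k=np.cos(p[2]),np.sin(p[2]);print("clamp",c*d[0]+k*d[1],-k*d[0]+c*d[1],d[2],s["ft_force"])
im=optics.snapshot("scene")[200:330,270:400];cv2.imwrite("pics/s2.png",cv2.resize(im,None,fx=4.5,fy=4.5))
```

```text
clamp 0.13198986253284115 0.015279107907603662 0.1650245060019307 [ 0.5083 -0.7488  0.9392]
```

View pics/s2.png

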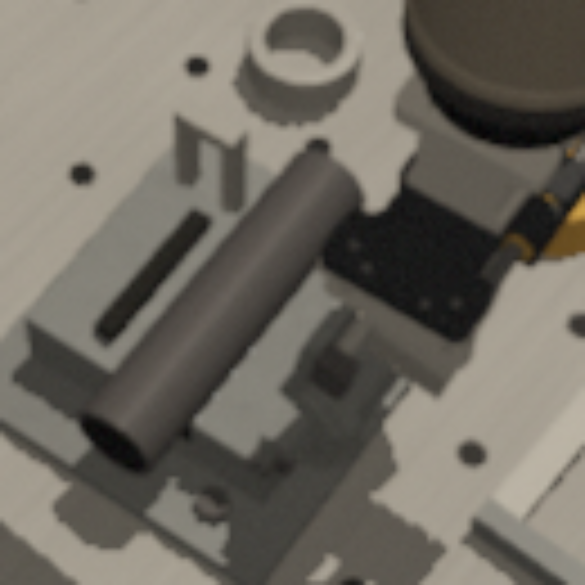

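{"op": "drive_tool", "data": {
  "increments": [
    [0,0,0,0.012,0,-0.002,1],
    [0,0,0,0.02,0,-0.004,1],
    [0,0,0,0.028,0,-0.005,1],
    [0,0,0,0.036,0,-0.006,1],
    [0,0,0,0.044,0,-0.007,1],
    [0,0,0,0.053,0,-0.008,1],
    [0,0,0,0.062,0,-0.008,1],
    [0,0,0,0.071,0,-0.008,1],
    [0,0,0,0.08,0,-0.007,1],
    [0,0,0,0.088,0,-0.005,1],
    [0,0,0,0.096,0,-0.002,1],
    [0,0,0,0.104,0,0.001,1],
    [0,0,0,0.112,0,0.004,1],
    [0,0,0,0.112,0,0.004,1]
  ]
}}

```text
time_s: 5.27
eef_pos: [0.5117, -0.0835, 0.1605]
tcp_rot: [[-0.996, -0.091, -0.002], [-0.091, 0.996, 0.0], [0.002, 0.0, -1.0]]
ft_force: [-0.3, -0.7, 0.1]
width: 0.006
grip_force: 0.0
```

Run:
```python
from h import *
im=optics.snapshot("scene")[200:330,270:400];cv2.imwrite("pics/s3.png",cv2.resize(im,None,fx=4.5,fy=4.5))
```

```text
(no output)
```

View pics/s3.png

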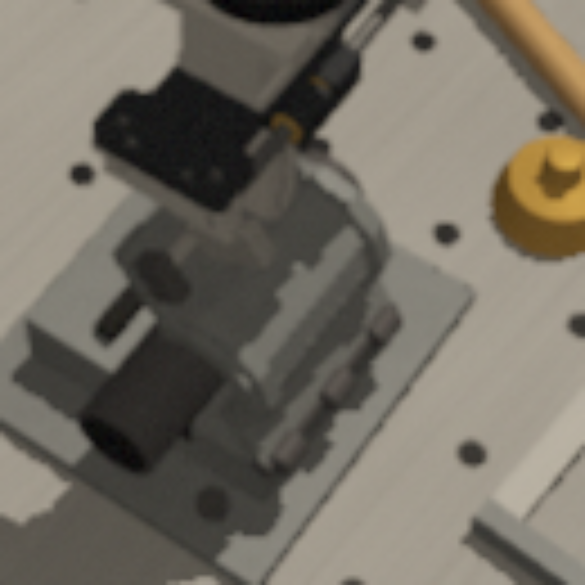

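The lid is following, now at about 1.0 rad; the arch is over the tube and the fingers are on the bolt at (255,240). Next I'll push on to about 0.5 rad and back off.

{"op": "drive_tool", "data": {
  "increments": [
    [0,0,0,0.008,0,0.004,1],
    [0,0,0,0.017,0,0.01,1],
    [0,0,0,0.025,0,0.016,1],
    [0,0,0,0.032,0,0.0215,1],
    [0,0,0,0.041,0,0.0295,1],
    [0,0,0,0.049,0,0.037,1],
    [0,0,0,0.049,0,0.037,1]
  ]
}}

```text
time_s: 5.9
eef_pos: [0.4659, -0.0875, 0.1236]
tcp_rot: [[-0.996, -0.092, 0.004], [-0.092, 0.996, -0.0], [-0.004, -0.001, -1.0]]
ft_force: [14.0, 1.7, -10.6]
width: -0.001
grip_force: 6.7
```

{"op": "drive_tool", "data": {
  "increments": [
    [0,0,0,-0.006,0,-0.01,1],
    [0,0,0,-0.01,0,-0.04,1],
    [0,0,0,-0.04,0,-0.08,1],
    [0,0,0,-0.07,0,-0.12,1],
    [0,0,0,-0.07,0,-0.15,-0.1],
    [0,0,0,-0.07,0,-0.17,-0.1],
    [0,0,0,-0.07,0,-0.17,-0.1]
  ]
}}

```text
time_s: 6.48
eef_pos: [0.5364, -0.0819, 0.2982]
tcp_rot: [[-0.996, -0.092, 0.005], [-0.092, 0.996, 0.0], [-0.005, -0.0, -1.0]]
ft_force: [-0.5, -0.6, -0.2]
width: 0.18
grip_force: 0.0
```

Run:
```python
from h import *
im=optics.snapshot("wrist");c=cal("wrist");cv2.imwrite("pics/w2.png",im)
import pickle;pickle.dump(c,open("w2.pkl","wb"))
a=optics.snapshot("scene");cv2.imwrite("pics/s4.png",a);b=optics.snapshot("top");cv2.imwrite("pics/t4.png",b)
o=np.zeros((600,800,3),np.uint8)
o[:480,:480]=cv2.resize(im[60:300,200:440],(480,480),interpolation=cv2.INTER_CUBIC)
o[:300,480:780]=cv2.resize(a[220:320,270:370],(300,300),interpolation=cv2.INTER_CUBIC)
o[300:600,480:780]=cv2.resize(b[170:270,300:400],(300,300),interpolation=cv2.INTER_CUBIC)
cv2.imwrite("pics/c4.png",o)
for n in("wrist","top","scene"):
  for t in ("bolt_grip","lid_edge"):
    print(n,t,[(np.round(d["centre"],3).tolist(),round(d["score"],2)) for d in finder.search_frame(n,t)[:2]])
```

```text
wrist bolt_grip [([0.454, -0.125, 0.14], 0.82)]
wrist lid_edge [([0.484, -0.102, 0.123], 0.78)]
top bolt_grip []
top lid_edge [([0.398, 0.093, 0.028], 0.5)]
scene bolt_grip [([0.459, -0.128, 0.147], 0.54)]
scene lid_edge [([0.505, -0.105, 0.12], 0.76)]
```

View pics/c4.png

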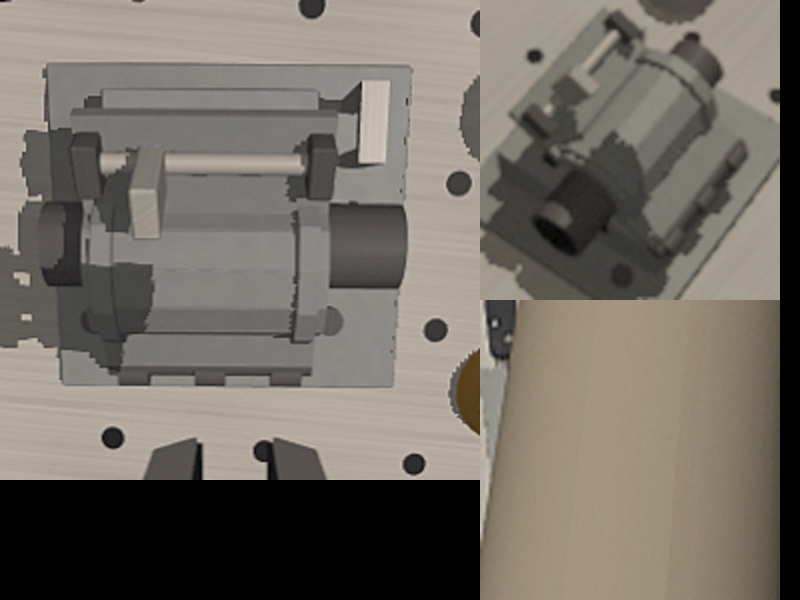

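Run:
```python
from fit import *; import pickle
c=pickle.load(open("w2.pkl","rb"));p=[.4947,-.0994,.0955]
ob=[((236,115.5),(-85,-60,60)),((368.5,116),(-85,60,60)),((272.5,164),None)]
def f(a):
    return np.concatenate([proj("wrist",W(p,lid(a[0],q if q else (-65,-25+a[1]*1e3,116)))+[a[2],a[3],0],c)-uv for uv,q in ob])
for k in(2,4):
    g=lambda a:f(list(a)+[0,0]) if k==2 else np.append(f(a),[a[2]*300,a[3]*300])
    r=least_squares(g,[.5,0,0,0][:k]);print(r.x,g(r.x).round(1))
    a=list(r.x)+[0,0];print("handle top",W(p,lid(a[0],(-65,-25+a[1]*1e3,116))),"root",W(p,lid(a[0],(-65,-25+a[1]*1e3,74))))
s=cal("scene");print(telemetry.observe()["eef_pos"])
for a0 in(.45,.5,.55,.6):print(a0,proj("scene",W(p,lid(a0,(-65,-25,116))),s), proj("wrist",W(p,lid(a0,(-65,-25,116))),c))
```

```text
[0.4511 0.0033] [-1.3  0.7 -2.6 -0.4 -0.  -0.1]
handle top [ 0.4715 -0.1234  0.1666] root [ 0.4533 -0.1251  0.1288]
[ 0.4593  0.0016 -0.0008  0.0017] [ 0.3  0.4 -0.5 -0.6  0.   0.2 -0.3  0.5]
handle top [ 0.4726 -0.125   0.1673] root [ 0.454  -0.1268  0.1297]
[ 0.5344 -0.0814  0.2938]
0.45 [302.0332 245.724 ] [268.4894 163.7794]
0.5 [304.0937 245.8584] [268.0282 170.936 ]
0.55 [306.2601 246.1142] [267.6148 178.485 ]
0.6 [308.5274 246.4927] [267.2533 186.392 ]
```

{"op": "drive_tool", "data": {
  "increments": [
    [0,0,0,0.035,-0.018,0.0,0.4],
    [0,0,0,0.072,-0.037,0.03,0.4],
    [0,0,0,0.072,-0.037,0.06,0.4],
    [0,0,0,0.072,-0.037,0.09,0.4],
    [0,0,0,0.072,-0.037,0.09,0.4],
    [0,0,0,0.072,-0.037,0.09,0.4]
  ]
}}

```text
time_s: 7.43
eef_pos: [0.4659, -0.1249, 0.2043]
tcp_rot: [[-0.996, -0.092, -0.003], [-0.092, 0.996, -0.001], [0.003, -0.001, -1.0]]
ft_force: [0.6, -0.6, 0.9]
width: 0.3
grip_force: 0.0
```

Run:
```python
from h import *
print(telemetry.observe()["eef_pos"],telemetry.observe()["width"])
im=optics.snapshot("wrist");a=optics.snapshot("scene")
o=np.zeros((480,800,3),np.uint8)
o[:,:400]=cv2.resize(im[120:360,220:420],(400,480),interpolation=cv2.INTER_CUBIC)
o[:400,400:]=cv2.resize(a[210:310,250:350],(400,400),interpolation=cv2.INTER_CUBIC)
cv2.imwrite("pics/c5.png",o)
```

```text
[ 0.46594266 -0.12488678  0.20426833] 0.3000899708605377
```

View pics/c5.png

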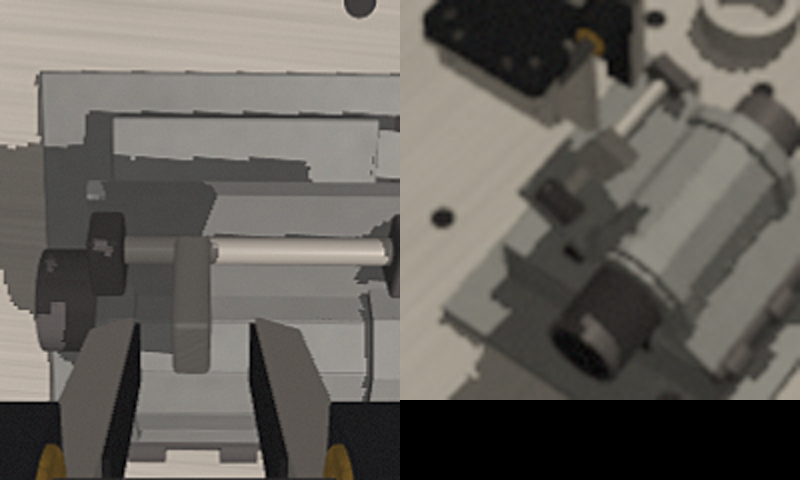

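The handle (crop x 175–210) is centred between the fingertips (138, 250). Descending and gripping.

{"op": "drive_tool", "data": {
  "increments": [
    [0,0,0,0,0,0.02,0.4],
    [0,0,0,0,0,0.04,0.4],
    [0,0,0,0,0,0.055,0.4],
    [0,0,0,0,0,0.062,0.4],
    [0,0,0,0,0,0.062,0.4],
    [0,0,0,0,0,0.062,1],
    [0,0,0,0,0,0.062,1],
    [0,0,0,0,0,0.062,1],
    [0,0,0,0,0,0.062,1],
    [0,0,0,0,0,0.062,1]
  ],
  "grip_force": 30
}}

```text
time_s: 8.37
eef_pos: [0.467, -0.1249, 0.1432]
tcp_rot: [[-0.996, -0.092, 0.001], [-0.092, 0.996, 0.0], [-0.001, 0.0, -1.0]]
ft_force: [-0.8, -0.4, 4.7]
width: 0.125
grip_force: 30.0
```

{"op": "drive_tool", "data": {
  "increments": [
    [0,0,0,0.005,0,0.005,1],
    [0,0,0,0.01,0,0.0105,1],
    [0,0,0,0.0145,0,0.016,1],
    [0,0,0,0.019,0,0.0215,1],
    [0,0,0,0.022,0,0.026,1],
    [0,0,0,0.025,0,0.031,1],
    [0,0,0,0.0275,0,0.035,1],
    [0,0,0,0.0295,0,0.0395,1],
    [0,0,0,0.0295,0,0.0395,1],
    [0,0,0,0.0295,0,0.0395,1],
    [0,0,0,0.0295,0,0.0395,1]
  ],
  "grip_force": 40
}}

```text
time_s: 9.28
eef_pos: [0.4372, -0.1274, 0.1031]
tcp_rot: [[-0.996, -0.092, -0.0], [-0.092, 0.996, -0.0], [0.0, 0.0, -1.0]]
ft_force: [2.1, 0.5, -3.5]
width: 0.127
grip_force: 40.0
```

{"op": "drive_tool", "data": {
  "increments": [
    [0,0,0,0.001,0,0.003,1],
    [0,0,0,0.003,0,0.006,1],
    [0,0,0,0.004,0,0.009,1],
    [0,0,0,0.0055,0,0.012,1],
    [0,0,0,0.0055,0,0.013,1],
    [0,0,0,0.0055,0,0.013,1],
    [0,0,0,0.0055,0,0.013,1]
  ],
  "grip_force": 55
}}

```text
time_s: 9.87
eef_pos: [0.432, -0.1282, 0.0904]
tcp_rot: [[-0.996, -0.092, 0.001], [-0.092, 0.996, 0.0], [-0.001, 0.0, -1.0]]
ft_force: [-2.7, 0.8, 10.3]
width: 0.121
grip_force: 55.0
```

{"op": "drive_tool", "data": {
  "increments": [
    [0,0,0,0.0005,0,0.0015,1],
    [0,0,0,0.001,0,0.003,1],
    [0,0,0,0.001,0,0.003,1],
    [0,0,0,0.001,0,0.003,1]
  ]
}}

```text
time_s: 10.2
eef_pos: [0.4311, -0.1282, 0.0875]
tcp_rot: [[-0.996, -0.092, 0.001], [-0.092, 0.996, 0.0], [-0.001, 0.0, -1.0]]
ft_force: [-3.3, 1.1, 12.0]
width: 0.125
grip_force: 55.0
```

{"op": "drive_tool", "data": {
  "increments": [
    [0,0,0,0.0005,0,0.0015,1],
    [0,0,0,0.001,0,0.003,1],
    [0,0,0,0.001,0,0.003,1],
    [0,0,0,0.001,0,0.003,1]
  ]
}}

```text
time_s: 10.53
eef_pos: [0.4301, -0.1283, 0.0845]
tcp_rot: [[-0.996, -0.092, 0.001], [-0.092, 0.996, 0.0], [-0.001, 0.0, -1.0]]
ft_force: [-2.2, 0.3, 12.7]
width: 0.123
grip_force: 55.0
```

{"op": "drive_tool", "data": {
  "increments": [
    [0,0,0,0,0,0.0015,1],
    [0,0,0,0,0,0.003,1],
    [0,0,0,0,0,0.003,1],
    [0,0,0,0,0,0.003,1]
  ],
  "grip_force": 60
}}

```text
time_s: 10.87
eef_pos: [0.4298, -0.1287, 0.082]
tcp_rot: [[-0.996, -0.091, 0.0], [-0.091, 0.996, 0.001], [-0.0, 0.001, -1.0]]
ft_force: [-11.3, -0.1, 38.0]
width: 0.119
grip_force: 60.0
```

Run:
```python
from h import *
s=telemetry.observe();print(s["eef_pos"],s["ft_force"])
im=optics.snapshot("wrist");a=optics.snapshot("scene")
o=np.zeros((480,800,3),np.uint8)
o[:,:400]=cv2.resize(im[120:360,220:420],(400,480),interpolation=cv2.INTER_CUBIC)
o[:400,400:]=cv2.resize(a[210:310,250:350],(400,400),interpolation=cv2.INTER_CUBIC)
cv2.imwrite("pics/c6.png",o)
```

```text
[ 0.42981811 -0.12866855  0.08201278] [-11.28252915  -0.08601784  37.99795143]
```

View pics/c6.png

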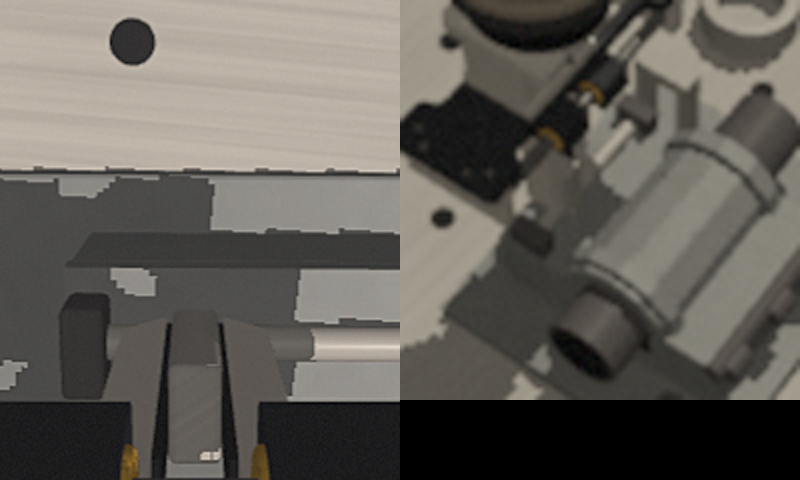

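Force jumped to 38 N, so the lid is flush; the handle is gripped at crop (195,400). Now sliding the bolt while pressing.

{"op": "drive_tool", "data": {
  "increments": [
    [0,0,0,0.001,0.003,-0.0005,1],
    [0,0,0,0.001,0.006,-0.0005,1],
    [0,0,0,0.001,0.009,-0.0005,1],
    [0,0,0,0.001,0.012,-0.0005,1],
    [0,0,0,0.001,0.015,-0.0005,1],
    [0,0,0,0.001,0.018,-0.0005,1],
    [0,0,0,0.001,0.018,-0.0005,1]
  ]
}}

```text
time_s: 11.55
eef_pos: [0.4281, -0.1103, 0.0823]
tcp_rot: [[-0.996, -0.092, 0.002], [-0.092, 0.996, 0.0], [-0.002, 0.0, -1.0]]
ft_force: [-2.8, 1.3, 20.5]
width: 0.124
grip_force: 60.0
```

{"op": "drive_tool", "data": {
  "increments": [
    [0,0,0,0,0.003,0.0004,1],
    [0,0,0,0,0.006,0.0004,1],
    [0,0,0,0,0.009,0.0004,1],
    [0,0,0,0,0.012,0.0004,1],
    [0,0,0,0,0.015,0.0004,1],
    [0,0,0,0,0.018,0.0004,1],
    [0,0,0,0,0.021,0.0004,1],
    [0,0,0,0,0.021,0.0004,1]
  ]
}}

```text
time_s: 12.22
eef_pos: [0.4264, -0.0894, 0.0822]
tcp_rot: [[-0.996, -0.092, 0.002], [-0.092, 0.996, 0.0], [-0.002, 0.0, -1.0]]
ft_force: [-3.4, 1.5, 28.6]
width: 0.124
grip_force: 60.0
```

39 mm moved without resistance. On to the end stop.

{"op": "drive_tool", "data": {
  "increments": [
    [0,0,0,0,0.002,0,1],
    [0,0,0,0,0.004,0,1],
    [0,0,0,0,0.006,0,1],
    [0,0,0,0,0.006,0,1]
  ]
}}

```text
time_s: 12.55
eef_pos: [0.4261, -0.0855, 0.0822]
tcp_rot: [[-0.996, -0.091, 0.003], [-0.091, 0.996, -0.002], [-0.003, -0.002, -1.0]]
ft_force: [-2.7, -13.7, 23.7]
width: 0.123
grip_force: 60.0
```

End stop is reached (13.7 N at about 43–45 mm of travel). Releasing and lifting away.

{"op": "drive_tool", "data": {
  "increments": [
    [0,0,0,0,-0.001,0,1],
    [0,0,0,0,-0.001,0,0.6],
    [0,0,0,0,-0.001,0,0.5],
    [0,0,0,0,-0.001,-0.002,0.5],
    [0,0,0,0,-0.001,-0.03,0.5],
    [0,0,0,0,-0.001,-0.07,0.5],
    [0,0,0,0,-0.001,-0.11,0.5],
    [0,0,0,-0.04,-0.001,-0.15,0.5],
    [0,0,0,-0.08,-0.001,-0.18,0.5],
    [0,0,0,-0.08,-0.001,-0.2,0.5],
    [0,0,0,-0.08,-0.001,-0.2,0.5]
  ]
}}

```text
time_s: 13.47
eef_pos: [0.5091, -0.0764, 0.2863]
tcp_rot: [[-0.996, -0.094, 0.007], [-0.094, 0.996, -0.0], [-0.007, -0.001, -1.0]]
ft_force: [0.3, 0.1, -0.8]
width: 0.257
grip_force: 0.0
```

Run:
```python
from fit import *
s=telemetry.observe();print(s["eef_pos"],s["ft_force"],s["time_s"])
im=optics.snapshot("wrist");c=cal("wrist");p=[.4947,-.0994,.0955]
for n,q in(("top home",(-65,20,116)),("top 38",(-65,13,116)),("edge-",(-85,-60,63)),("edge+",(-85,60,63))):print(n,proj("wrist",W(p,q),c), proj("wrist",W(p,lid(.09,q)),c))
cv2.imwrite("pics/w7.png",cv2.resize(im[60:300,180:460],(700,600),interpolation=cv2.INTER_CUBIC))
```

```text
[ 0.5091 -0.0764  0.2863] [ 0.2982  0.1217 -0.7765] 13.4667
top home [314.3697 150.166 ] [314.2889 156.7867]
top 38 [306.7812 150.1869] [306.4734 156.808 ]
edge- [238.7758 132.1011] [236.0699 132.5137]
edge+ [352.7567 131.6802] [353.9747 132.0744]
```

View pics/w7.png

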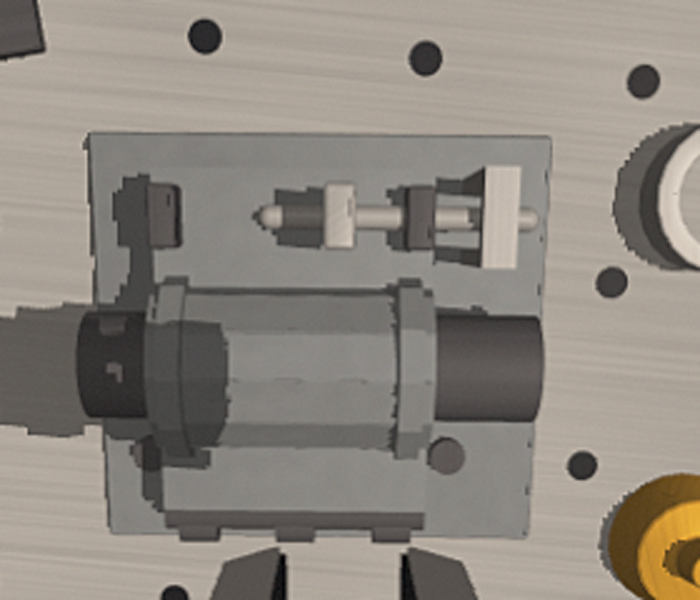

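The bolt nose shows past the keeper at (530,217), with the handle at (340,217). The lid is flat and the tube is centred to about 10 mm. Handing in.

```bash
python3 -c "
from rig import order;print(order.sign_off())"
```

```text
the job is handed in; nothing more can be done
None
```

The job is handed in at about 13.5 s: the clamp is shut flush on the tube, the bolt is home with its nose through the keeper, the tube is about 10 mm off centre, and nothing else was touched as far as I saw; the hand-in did not report a verdict.

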